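# Lay the seed meter on its back for service

## Task

Get the seed meter ready for service by laying it on its back on the blue mat, red cap facing up, without picking anything up: everything is done by pushing with the fingers. First push the chrome socket that was left in the way right off the mat onto the bare steel counter. Then push the standing meter over from its red-cap side so that it tips where it stands and comes to rest flat on its back on the mat, and leave all the other tools and parts where they are.

Things in the scene. Friction and masses are not known exactly. Their poses are not given: they have to be found in the camera images.
- mat: flat blue rubber mat fixed on the counter, 340 mm (its x) by 260 mm (its y), 3 mm thick; origin at the centre of its underside, at counter height. The meter stands at its -x end and will lie along its +x when tipped
- meter: black seed meter, 203 mm high, with a round red cap, standing loose on the mat, 0.6 to 1.1 kg. Standing: z up, -x is the way the cap faces, +x (within 0.15 rad of the mat's +x) its flat back at x = 38 mm, on which it can lie. Origin: centre of the underside of its foot, 76 (x) by 112 (y) by 10 mm. A round air port sticks out to y = 96 mm at z = 110 mm
- meter_rear_edge (a point): middle of the rear lower edge of the meter's foot (meter x = 38 mm, z = 0). The meter tips about this edge: it needs 1 to 2 N at the top, falls by itself once leaned back about 18 degrees, and then covers the mat for 203 mm beyond the edge
- meter_head (a point): the place to push: front of the seed inlet on top of the meter (meter x = -18 mm, z = 195 mm). The inlet is 64 mm wide with its front at x = -12 mm, z = 177 to 203 mm; its top 6 mm are a flange 80 mm wide with its front at x = -18 mm
- meter_cap (a point): centre of the red cap's face (meter x = -35 mm, z = 110 mm); cap 134 mm diameter, thumb nut on it out to x = -43 mm. The drum behind it is 150 mm in diameter, x = -18 to 38 mm. When the meter lies on its back this point is about 76 mm above the counter
- socket: chrome socket standing upright on the mat behind the meter, loose, a plain cylinder 36 mm diameter, 42 mm high, 0.12 to 0.24 kg; origin centre of its underside, 3 mm above the counter while on the mat. Pushed low down it slides without tipping
- spanner: forged steel spanner lying flat, 200 x 36 x 9 mm; origin centre of its underside, long axis x; leave alone
- hex_key: dark steel L-shaped hex key lying flat, 10 mm thick, long leg about 100 mm along its x, short leg 32 mm along +y at the +x end; origin on the bench, at the middle of the long leg; it lies to one side of the mat; leave alone
- seed_disc: spare yellow plastic seed disc lying flat, 190 mm across, 5 mm thick; origin centre of its underside; leave alone
- sprocket: dark steel chain sprocket lying flat, 76 mm across, hub 20 mm high; origin centre of its underside; it lies to the other side of the mat; leave alone
- grease_tin: green round tin, 68 mm across, 65 mm high, standing; origin centre of its underside; leave alone
- parts_tray: grey open plastic tray of bolts and washers, 120 x 170 x 35 mm; origin centre of its underside; leave alone
Things that resemble listed ones, but are neither listed nor needed, are in the scene too. Of the things like the meter, leave any that is purple; of the rest the larger one is meant.

How it is judged:
On the way, in this order (a step that is already met when the one before it is completed fails the run):
1. the socket has been pushed off the mat while the meter still stands ((x of socket in the frame of mat above 0.18 m or x of socket in the frame of mat below -0.18 m or y of socket in the frame of mat above 0.14 m or y of socket in the frame of mat below -0.14 m) and angle between meter's own z axis and vertical below 0.3 rad), for 0.2 s.
2. the meter lies on its back on the mat, cap up (angle between meter's own x axis and vertical above 3.02 rad and height (world z) of meter_cap between 0.068 and 0.085 m and y of meter_cap in the frame of mat between -0.075 and 0.075 m and x of meter_head in the frame of mat below 0.175 m and x of meter_rear_edge in the frame of mat above -0.17 m), for 0.2 s.
At the end, for the whole second after the job is handed in: Meter at rest flat on its back (within 7 degrees), cap up: cap centre within 75 mm of the mat's middle line, head and rear foot edge between the mat's ends, rear foot edge within 50 mm of its start. Socket at rest on the counter, its centre 10 mm or more beyond the mat's edge (all of step 2 and (x of socket in the frame of mat above 0.18 m or x of socket in the frame of mat below -0.18 m or y of socket in the frame of mat above 0.14 m or y of socket in the frame of mat below -0.14 m) and height (world z) of socket between -0.005 and 0.03 m and distance of meter_rear_edge from where it was at the start of the episode below 0.05 m and linear speed of each of meter, socket below 0.02 m/s and angular speed of meter below 0.1 rad/s); the robot touches nothing.
It fails at once if the meter was lifted, carried or tipped the wrong way: its rear foot edge came 25 mm off the mat (height (world z) of meter_rear_edge above 0.028 m).
It fails at once if the socket was lifted (height (world z) of socket above 0.028 m).
It fails at once if the meter was shoved along more than 60 mm (distance of meter_rear_edge from where it was at the start of the episode above 0.06 m).
It fails at once if another tool or part was moved more than 25 mm (distance of any of spanner, hex_key, seed_disc, sprocket, grease_tin, parts_tray from where it was at the start of the episode above 0.025 m).
It also fails if it takes over 51 s, if anything falls off the work surface, if the arm or the gripper's body presses on something with over 40 N, if the wrist force passes 120 N, or if a joint passes its speed limit or range.

## Robot

A 7-joint arm with a two-finger parallel gripper is mounted at the origin on the work surface. World frame = base frame: x ahead of the robot, y to its left, z up, the work surface at z = 0. Lengths are in m, angles in rad, forces in N, time in s.
With the tool pointing down it reaches from about 0.4 to 0.875 m from the base axis. Payload 19.3 kg.
Tool frame: the origin (TCP) lies at the very end of the fingers, on their centre line; the grasp point (between the pads) lies 19 mm behind it; x points along the fingers, y is the direction in which the jaws open and shut, and the axes are right-handed (so a half turn about x gives the same grasp; the last joint's range is limited). The gripper opens to 85 mm and grips with 20 to 120 N. Pads are 22 mm wide; open, the fingers measure 114 mm over their backs; the gripper's body (76 mm by 85 mm) begins 54 mm behind the grasp point. The pads swing forward as they close: fully open they stand 13 mm farther back than shut.
Start: joints at [-1.255, 0.521, -0.036, 1.599, 0.021, 1.021, -0.113], TCP at [0.235, 0.579, 0.201] pointing down, gripper open.
Joint ranges: [-2.91, 2.91], [-0.3, 2.13], [-1.5, 1.42], [0.17, 2.43], [-1.26, 4.41], [0.16, 1.93], [-2.52, 2.52]. Speed limits (rad/s): [1.89, 1.89, 2.39, 2.39, 3.01, 3.01, 3.01].

## Interface

Orientations are given as [roll, pitch, yaw] about the fixed x, y, z axes, in that order (R = Rz(yaw) Ry(pitch) Rx(roll)).
In Python, from workcell import bot, grab_frame, job_done gives the robot as it stands.
- The arm moves only by the shell command python3 -m pendant 'ROWS' [OPENING] [FORCE]. ROWS is JSON, a list of rows, each a list of 4 numbers: the shift along the tool's x, y, z in mm, then the turn about the tool's x in degrees. A call has 1 to 12 rows; each row shifts and turns the commanded pose from where the row before left it, along the tool's axes as they then stand; what a row does not reach is not made up. A row lasts 1/8 s, in which the tool goes at most 62.5 mm and 10.7 degrees, less where a joint would pass 70% of its speed; a pose out of reach is approached as far as the arm can. A call is refused whole if a number of a shift passes 62.5 or a number of a turn 10.7, either way. A call with a gripper value outside its range is refused whole. OPENING is the opening, from -1 (shut) to 1 (fully open), set as the call begins (- or left out, the last holds). The fingers move at their own pace and stop on an object; FORCE is the grip in N (left out, the last holds). Time passes only in rows, so rows that do not move let the fingers close. It gives the time, the measured TCP pose, the force and the opening at its end, in the units of the state.
- bot.observe(): the state, without advancing time (a new reading comes with each control period).
- grab_frame(name): name is "scene" or "top" or "wrist"; returns a dict with "img" (384x512x3 uint8, red, green, blue), "fovy" (degrees; the focal length in pixels is half the picture's height over the tangent of half this angle, whatever the lens; pixels are square), "cx", "cy" (the principal point, pixels), "R" (3x3) and "t" (3): a world point X has camera coordinates R X + t. Camera axes: x right, y down, z forward; pixel columns grow to the right and rows downward; lengths in m; the calibration is good to about 2 mm. A picture is of the moment at which its call begins. There is no depth.
- job_done(): hands the job in, once; it reports no verdict.
The state is a dict: "clock": time; "qpos": joint angles; "qd": joint speeds; "joint_efforts": joint torques, N m; "position": TCP position; "tool_rot": TCP orientation; "force": force on the tool from outside, world axes, zero at the start; "moment": the same for the moment, N m; "grip_width": finger opening in m.
Only numpy, scipy, OpenCV 4.12 (cv2) and the standard library are available. Lean on these libraries where they do the work, as an engineer would, in place of code of your own. Each camera call takes 0.05 s, during which the arm holds its last target.

## Working session

There is one attempt and no reset: what is moved stays moved. The work goes in short steps, Python scripts to look and compute and a shell command to move; the robot and the scene stay as the last step left them, time stands still between calls to the robot, and variables do not carry over. Pictures are saved under pics/ and viewed, and the job is handed in when it is done.

```bash
mkdir -p pics; cat > h.py <<'E'
import numpy as np,cv2
def save(f,n): cv2.imwrite('pics/'+n,f['img'][:,:,::-1])
def ray(f,u,v):
    F=f['img'].shape[0]/2/np.tan(np.radians(f['fovy'])/2)
    R=np.array(f['R']);t=np.array(f['t'])
    d=R.T@np.array([(u-f['cx'])/F,(v-f['cy'])/F,1]);return -R.T@t,d
def plane(f,u,v,z):
    c,d=ray(f,u,v);return c+d*(z-c[2])/d[2]
def tri(f1,p1,f2,p2):
    a,d=ray(f1,*p1);b,e=ray(f2,*p2)
    s=np.linalg.lstsq(np.c_[d,-e],b-a,rcond=None)[0]
    P,Q=a+s[0]*d,b+s[1]*e;return (P+Q)/2,np.linalg.norm(P-Q)
def proj(f,X):
    F=f['img'].shape[0]/2/np.tan(np.radians(f['fovy'])/2)
    c=np.array(f['R'])@X+np.array(f['t']);return c[:2]/c[2]*F+[f['cx'],f['cy']]
E
python3 - <<'E'
from workcell import *
from h import *
import pickle
for n in['scene','top','wrist']:
    f=grab_frame(n);save(f,n+'0.png');pickle.dump(f,open(n+'0.pkl','wb'));print(n,f['fovy'],-np.array(f['R']).T@np.array(f['t']))
print(bot.observe())
E
```

```text
scene 46.758417827908204 [ 1.46490364 -0.03374561  0.87104422]
top 55.02708687525284 [ 0.31402212 -0.00401013  1.24047902]
wrist 71.71133157085883 [0.1693314  0.60559469 0.37298877]
{'clock': 0.15, 'qpos': array([-1.25520291,  0.5218679 , -0.03633298,  1.59985271,  0.02121835,
        1.02108556, -0.11278887]), 'qd': array([ 4.37471263e-05, -9.32878005e-04,  6.64225329e-04,  1.60579546e-04,
       -1.64986305e-04,  6.02716293e-04, -4.05160616e-04]), 'joint_efforts': array([ 2.29844751e-03, -9.27386570e+01,  1.98071457e+00, -3.70055223e+01,
        1.78982847e-02,  6.39317921e-03, -4.42199416e-05]), 'position': array([0.23511497, 0.57880733, 0.20097235]), 'tool_rot': array([-1.48963685,  1.56996832, -1.87541749]), 'force': array([-0.3534439 , -0.39709682, -0.51013554]), 'moment': array([-0.00034747, -0.01416035, -0.04098283]), 'grip_width': 0.08566453681882348}
```

View pics/scene0.png

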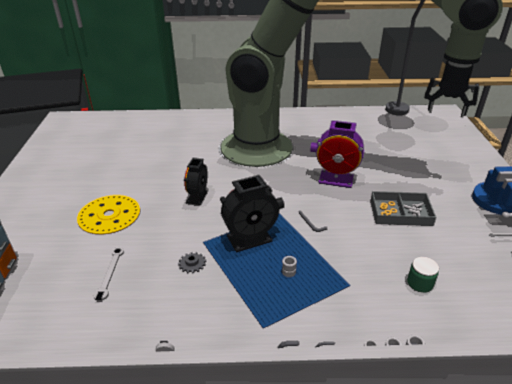

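View pics/top0.png

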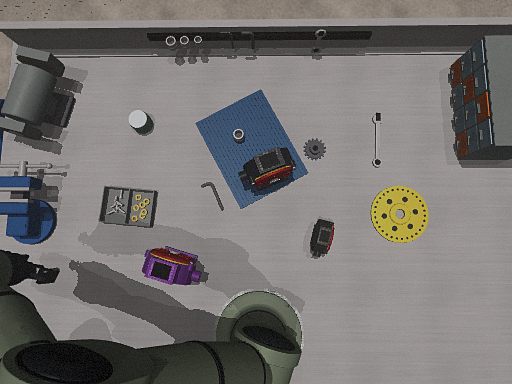

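View pics/wrist0.png

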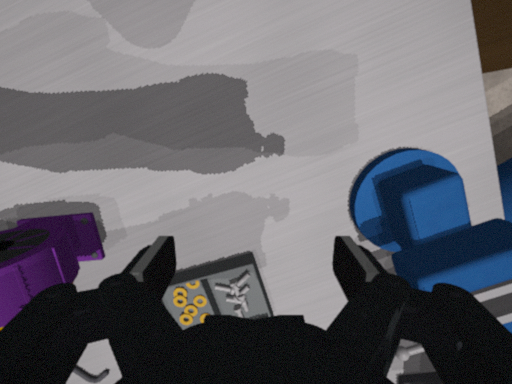

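Lookalikes for the meter, by top-view pixel: large black one on the mat (268,170), purple one (172,267), and small black one (321,237). I choose the large black one on the mat. The socket is at top (238,134) and scene (289,266). Next come close crops and the mat outline.

```bash
python3 - <<'E'
from h import *
import pickle
T=pickle.load(open('top0.pkl','rb'));S=pickle.load(open('scene0.pkl','rb'))
a=cv2.resize(T['img'][80:220,180:340][:,:,::-1],None,fx=5,fy=5,interpolation=cv2.INTER_CUBIC)[:600,:800]
b=cv2.resize(S['img'][165:325,195:355][:,:,::-1],None,fx=3.7,fy=3.7,interpolation=cv2.INTER_CUBIC)
cv2.imwrite('pics/ct.png',cv2.resize(a,(686,600)));cv2.imwrite('pics/cs.png',b)
for f,n in((T,'T'),(S,'S')):
    h=cv2.cvtColor(f['img'],cv2.COLOR_RGB2HSV)
    m=cv2.inRange(h,(98,90,40),(115,255,255))
    k,l,st,c=cv2.connectedComponentsWithStats(m)
    tgt=(230,115) if n=='T' else (270,300)
    L=l[tgt[1],tgt[0]];print(n,st[L])
    p=np.argwhere(l==L)[:,::-1]
    hull=cv2.convexHull(p.astype(np.int32))
    e=cv2.approxPolyDP(hull,4,True)[:,0]
    for q in e: print(q,plane(f,*q,0.003).round(4))
    # mat min area rect in world
    w=np.array([plane(f,*q,0.003)[:2] for q in hull[:,0]],np.float32)
    print(cv2.minAreaRect(w))
E
```

```text
T [ 196   90  112  119 5409]
[307 172] [ 0.5268 -0.1641  0.003 ]
[241 208] [0.4042 0.0593 0.003 ]
[196 123] [0.7003 0.2184 0.003 ]
[260  90] [ 0.8196 -0.0046  0.003 ]
((0.6133448481559753, 0.02757081389427185), (0.33833470940589905, 0.2581552267074585), 28.34347152709961)
S [ 203  214  147  114 7491]
[349 285] [0.7022 0.2183 0.003 ]
[263 327] [ 0.8237 -0.0065  0.003 ]
[203 242] [ 0.5291 -0.1666  0.003 ]
[279 214] [0.4107 0.0585 0.003 ]
((0.6159662008285522, 0.02575378119945526), (0.33742737770080566, 0.25760549306869507), 28.331703186035156)
```

View pics/ct.png

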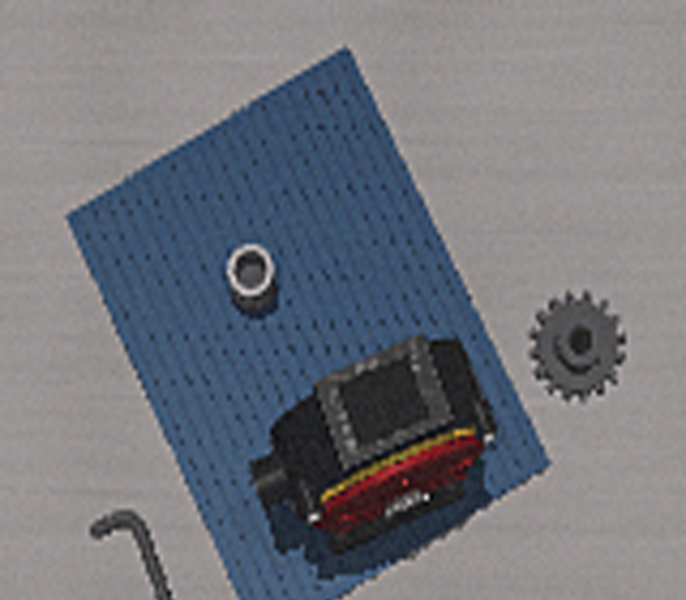

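View pics/cs.png

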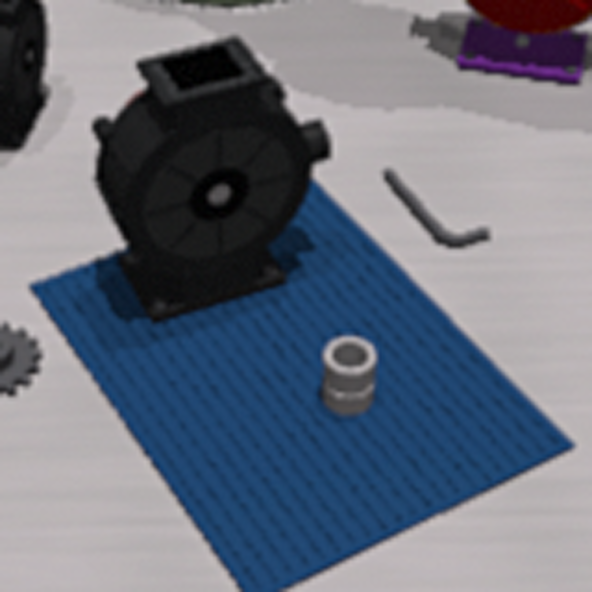

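```bash
python3 - <<'E'
from h import *
import pickle
T=pickle.load(open('top0.pkl','rb'));S=pickle.load(open('scene0.pkl','rb'))
ct=lambda x,y:(180+x/4.2875,80+y/5)
cs=lambda x,y:(195+x/3.7,165+y/3.7)
M=np.array([0.6147,0.0267]);a=np.radians(28.33);c,s=np.cos(a),np.sin(a)
def mat(p): d=p[:2]-M;return np.array([c*d[0]+s*d[1],-s*d[0]+c*d[1]]).round(4)
P={}
for n,t,q in[('socktop',(251,271),(350,355)),('rearR',(422,336),(165,103)),('rearL',(316,378),(268,75)),('frontL',(348,462),(238,37)),('frontR',(440,418),(138,62))]:
    X,e=tri(T,ct(*t),S,cs(*q));P[n]=X;print(n,X.round(4),'err',e.round(4),'mat',mat(X), 'topplane',plane(T,*ct(*t),.206 if n[0]!='s' else .045).round(4),'scn',plane(S,*cs(*q),.206 if n[0]!='s' else .045).round(4))
# foot rear corners from scene at z=.003
for q in[(153,320),(288,278)]:
    X=plane(S,*cs(*q),.003);print('foot rear',X.round(4),mat(X))
for n,z,f,px in [('hexbend',.005,T,(180+115/4.2875,80+515/5)),('hex2',.005,T,(223,210)),('hextip',.005,T,ct(95,530)),('sprk',.01,T,(315,149))]:
    X=plane(f,*px,z);print(n,X.round(4),mat(X))
d=P['frontL']-P['frontR'];print('front edge angle vs mat y',np.degrees(np.arctan2(d[1],d[0]))-90-28.33,np.linalg.norm(d))
d=P['rearL']-P['rearR'];print('rear',np.degrees(np.arctan2(d[1],d[0]))-90-28.33,np.linalg.norm(d))
E
```

```text
socktop [0.6492 0.0683 0.0408] err 0.0017 mat [0.0501 0.0203] topplane [0.6479 0.0672 0.045 ] scn [0.6533 0.0686 0.045 ]
rearR [ 0.5651 -0.0569  0.202 ] err 0.0012 mat [-0.0833 -0.0501] topplane [ 0.5642 -0.0574  0.206 ] scn [ 0.5705 -0.0562  0.206 ]
rearL [0.5398 0.0144 0.2055] err 0.0015 mat [-0.0718  0.0247] topplane [0.5397 0.0136 0.206 ] scn [0.5405 0.0151 0.206 ]
frontL [ 0.4911 -0.006   0.2046] err 0.0036 mat [-0.1243  0.0299] topplane [ 0.4908 -0.0078  0.206 ] scn [ 0.4932 -0.0042  0.206 ]
frontR [ 0.517  -0.0724  0.2024] err 0.0063 mat [-0.133  -0.0408] topplane [ 0.5162 -0.069   0.206 ] scn [ 0.5217 -0.0753  0.206 ]
foot rear [ 0.5707 -0.0711  0.003 ] [-0.0851 -0.0652]
foot rear [0.5278 0.033  0.003 ] [-0.0735  0.0468]
hexbend [0.4888 0.1759 0.005 ] [-0.04    0.1911]
hex2 [0.3973 0.1196 0.005 ] [-0.1472  0.185 ]
hextip [0.4785 0.1916 0.005 ] [-0.0416  0.2097]
sprk [ 0.605  -0.1919  0.01  ] [-0.1122 -0.1878]
front edge angle vs mat y -7.053571436823688 0.07127629451380589
rear -8.768486545777876 0.07574631864631709
```

The top crop confirms the choice: a black meter with a red cap toward the mat's near end and its port on the left. Flange corners triangulate to z = 0.202–0.206 (expected 0.206), and the flange width comes out at 71–76 mm (expected 80). The socket top is at z = 0.041 (expected 0.045), at mat (0.05, 0.02). The mat measures 338x258 mm with a yaw of 28.3°, and the meter's yaw is about 21.5°. I'll push the socket toward mat +y, since the hex key is well clear at mat x < -0.035.

```bash
cat >> h.py <<'E'
from scipy.spatial.transform import Rotation as Ro
MC=np.array([0.6147,0.0267]);YM=np.radians(28.33)
def w(mx,my): c,s=np.cos(YM),np.sin(YM);return MC+[c*mx-s*my,s*mx+c*my]
def inmat(p): c,s=np.cos(YM),np.sin(YM);d=np.array(p[:2])-MC;return np.array([c*d[0]+s*d[1],-s*d[0]+c*d[1]])
def plan(o,P,zdir):
    R=Ro.from_euler('xyz',o['tool_rot']).as_matrix()
    zd=np.array([np.cos(zdir),np.sin(zdir),0]);v=R.T@zd
    # turn about tool x by t: new z = (0,-sin t,cos t)
    t=np.degrees(np.arctan2(-v[1],v[2]))
    print('tool x',R[:,0].round(3),'z',R[:,2].round(3),'turn',t.round(1))
    print('delta now-axes mm',(R.T@(np.array(P)-o['position'])*1000).round(1))
    Rn=R@Ro.from_euler('x',t,degrees=True).as_matrix()
    print('delta after-turn axes mm',(Rn.T@(np.array(P)-o['position'])*1000).round(1))
E
python3 - <<'E'
from workcell import *
from h import *
o=bot.observe()
P=w(0.05,-0.022);print(P)
plan(o,[*P,0.26],YM+np.pi/2);plan(o,[*P,0.26],YM-np.pi/2)
E
```

```text
[0.66915153 0.03106242]
tool x [-0.    -0.001 -1.   ] z [ 0.927 -0.376  0.   ] turn -140.4
delta now-axes mm [ -58.7 -344.2  608.2]
delta after-turn axes mm [ -58.7 -122.1 -688.1]
tool x [-0.    -0.001 -1.   ] z [ 0.927 -0.376  0.   ] turn 39.6
delta now-axes mm [ -58.7 -344.2  608.2]
delta after-turn axes mm [-58.7 122.1 688.1]
```

```bash
python3 -m pendant '[[-20,0,0,0],[-20,0,0,0],[-20,-20,40,0],[0,-30,52,0],[0,-30,52,0],[0,-30,52,0],[0,-30,52,0],[0,-30,52,0],[0,-30,52,0],[0,-30,52,0],[0,-30,52,0],[0,-30,52,0]]' -0.5 20
python3 -m pendant '[[0,-20,40,10],[0,-20,40,10],[0,0,0,10],[0,0,0,9.6],[0,0,0,0]]'
python3 - <<'E'
from workcell import *
from h import *
o=bot.observe();print(o['position'],o['qpos'],o['grip_width'],o['clock'])
plan(o,[*w(0.05,-0.022),0.012],YM-np.pi/2)
f=grab_frame('scene');save(f,'s1.png');f=grab_frame('wrist');save(f,'w1.png')
E
```

```text
clock: 1.65
position: [0.5976, 0.1176, 0.2613]
tool_rot: [2.958, 1.571, 2.573]
force: [0.7, 0.2, 0.5]
grip_width: 0.0215
clock: 2.28
position: [0.6494, 0.0476, 0.2611]
tool_rot: [-1.453, 1.57, -2.529]
force: [-0.1, 0.2, 0.5]
grip_width: 0.0212
[0.64938966 0.04756787 0.26105601] [-0.37184653  0.53373593  0.32710878  1.46590096 -0.17797482  1.17182192
  0.47703734] 0.021213901320939522 2.275
tool x [-0.001 -0.    -1.   ] z [ 0.475 -0.88   0.   ] turn 0.0
delta now-axes mm [249.1   9.7  23.9]
delta after-turn axes mm [249.1   9.7  23.9]
```

View pics/s1.png

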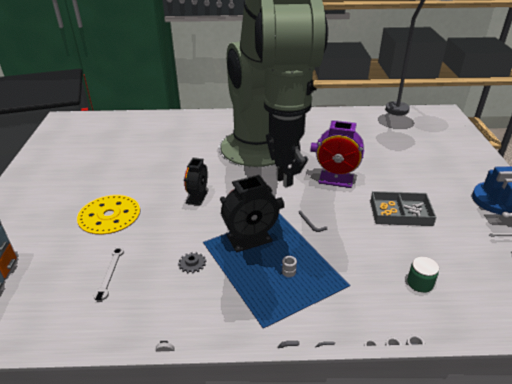

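View pics/w1.png

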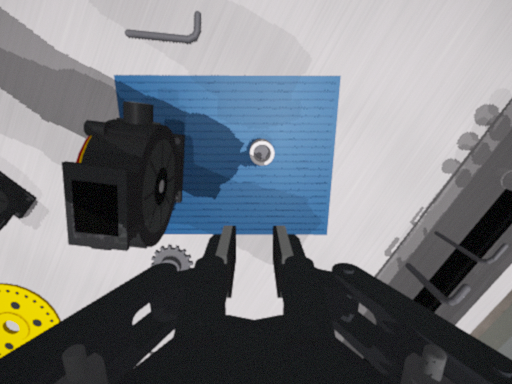

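The wrist view shows the socket at (262,152), the fingers on either side of column 255, and the meter's rear face at column 180. I'll cross-check the socket from this third view.

```bash
python3 - <<'E'
from workcell import *
from h import *
import pickle
f=grab_frame('wrist')
im=f['img'].astype(int);sub=np.zeros(im.shape[:2],np.uint8)
sub[130:180,235:290]=((im.max(2)-im.min(2)<30)&(im.max(2)>130))[130:180,235:290]
n,l,st,c=cv2.connectedComponentsWithStats(sub);i=1+np.argmax(st[1:,4]);print(st[i],c[i])
u,v=st[i,0]+st[i,2]/2-.5,st[i,1]+st[i,3]/2-.5
p=plane(f,u,v,.045);print(p,inmat(p),'diam',st[i,2:4])
# meter foot rear corners? flange corners in wrist at z .206
q=[plane(f,a,b,.206) for a,b in((64,162),(130,165),(128,248),(68,241))]
for x in q: print(x.round(4),inmat(x).round(4))
T=pickle.load(open('top0.pkl','rb'));X,e=tri(T,(180+251/4.2875,80+271/5),f,(u,v));print('tri top/wrist',X,e)
E
```

```text
[249 139  26  26 387] [261.55555556 151.43927649]
[0.64899641 0.0705273  0.045     ] [0.05098691 0.02230273] diam [26 26]
[ 0.4898 -0.0027  0.206 ] [-0.1239  0.0334]
[0.5407 0.0221 0.206 ] [-0.0673  0.0311]
[ 0.5681 -0.0536  0.206 ] [-0.0791 -0.0486]
[ 0.5159 -0.0738  0.206 ] [-0.1347 -0.0415]
tri top/wrist [0.65064634 0.06858944 0.03295499] 0.0018658345614651415
```

The socket agrees across views: mat (0.050, 0.021) ± 2 mm. Now descend behind it (its mat -y side), in stages.

```bash
python3 -m pendant '[[0,10,24,0],[25,0,0,0],[25,0,0,0],[25,0,0,0],[25,0,0,0],[25,0,0,0],[20,0,0,0],[0,0,0,0]]'
python3 - <<'E'
from workcell import *
from h import *
for n in('scene','top','wrist'):
    f=grab_frame(n);save(f,n+'2.png')
    if n!='wrist':
        y,x=(110,190) if n=='scene' else (70,170)
        cv2.imwrite(f'pics/{n}2c.png',cv2.resize(f['img'][y:y+180,x:x+200][:,:,::-1],None,fx=3,fy=3))
o=bot.observe();plan(o,[*w(0.05,-0.022),0.012],YM-np.pi/2)
E
```

```text
clock: 3.42
position: [0.669, 0.031, 0.1152]
tool_rot: [-1.985, 1.569, -3.061]
force: [1.4, -0.2, -0.1]
grip_width: 0.0216
tool x [ 0.001  0.    -1.   ] z [ 0.474 -0.88   0.   ] turn -0.0
delta now-axes mm [105.4  -1.   -0.7]
delta after-turn axes mm [105.4  -1.   -0.7]
```

View pics/scene2c.png

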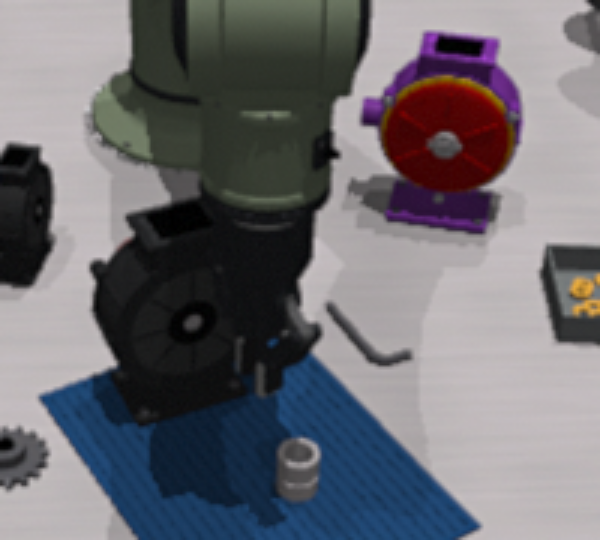

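View pics/wrist2.png

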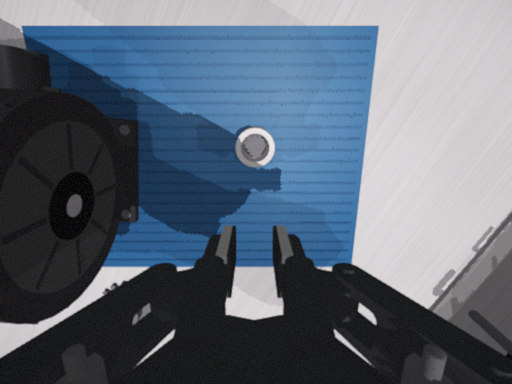

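View pics/top2c.png

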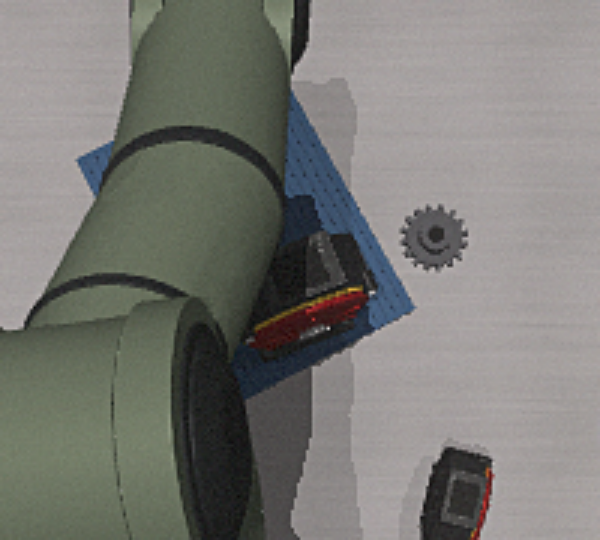

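```bash
python3 - <<'E'
from h import *
import pickle
S=pickle.load(open('scene0.pkl','rb'))
for z in np.arange(.1,.7,.05): 
    p=proj(S,np.array([.669,.031,z]));print(round(z,2),p.round(0),((p-[190,110])*3).round(0))
E
```

```text
0.1 [276. 250.] [258. 420.]
0.15 [276. 235.] [259. 375.]
0.2 [277. 219.] [260. 328.]
0.25 [277. 202.] [262. 277.]
0.3 [278. 184.] [263. 223.]
0.35 [278. 165.] [265. 166.]
0.4 [279. 145.] [267. 106.]
0.45 [279. 124.] [268.  41.]
0.5 [280. 100.] [270. -29.]
0.55 [281.  76.] [ 272. -103.]
0.6 [282.  49.] [ 275. -184.]
0.65 [282.  20.] [ 277. -270.]
```

View pics/scene2.png

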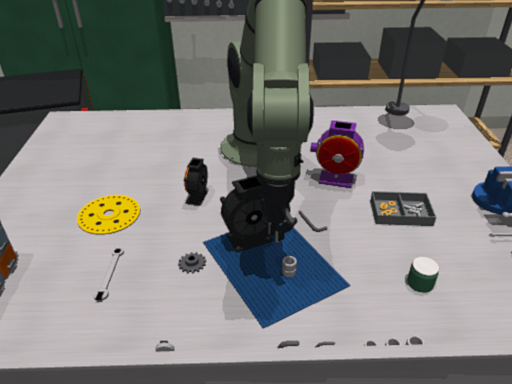

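The wrist joint housing is at about z = 0.40 and will come down to about 0.30, well above the 0.206 meter top, so I can continue down.

```bash
python3 -m pendant '[[25,0,0,0],[25,0,0,0],[25,0,0,0],[20,0,0,0],[9,0,0,0],[0,0,0,0]]'
python3 - <<'E'
from workcell import *
from h import *
f=grab_frame('wrist');save(f,'w3.png')
o=bot.observe();print(o['force'],o['position'],inmat(o['position']));plan(o,[*w(0.05,0.150),0.012],YM-np.pi/2)
E
```

```text
clock: 4.32
position: [0.6698, 0.0309, 0.0124]
tool_rot: [-1.501, 1.571, -2.578]
force: [0.6, 0.4, 0.3]
grip_width: 0.0215
[0.2274584  0.15461957 0.88675714] [0.67009113 0.03090989 0.01296479] [ 0.05075468 -0.02258015]
tool x [ 0.001 -0.    -1.   ] z [ 0.474 -0.881  0.   ] turn -0.0
delta now-axes mm [   0.9   -0.9 -172.6]
delta after-turn axes mm [   0.9   -0.8 -172.6]
```

View pics/w3.png

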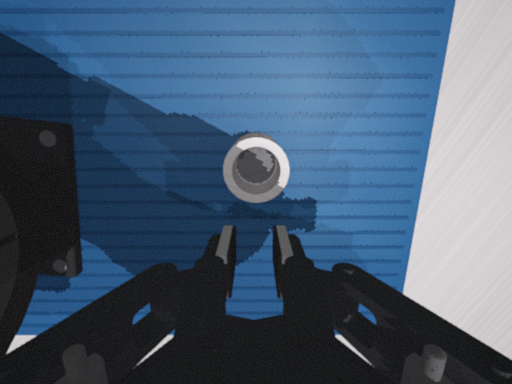

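The socket at (256,165) is centred between the fingertips. I'll start the push.

```bash
python3 -m pendant '[[0,0,-6,0],[0,0,-6,0],[0,0,-6,0],[0,0,-7,0],[0,0,-7,0],[0,0,-7,0],[0,0,-7,0],[0,0,-7,0],[0,0,-7,0],[0,0,-7,0],[0,0,-7,0],[0,0,-7,0]]'
python3 - <<'E'
from workcell import *
from h import *
f=grab_frame('wrist');save(f,'w4.png')
o=bot.observe();print(o['force'],inmat(o['position']))
E
```

```text
clock: 5.88
position: [0.6309, 0.1028, 0.0122]
tool_rot: [-1.809, 1.57, -2.885]
force: [0.2, -0.0, -1.7]
grip_width: 0.0212
[-0.03554489  1.68717515 -0.60148497] [0.05053272 0.06035697]
```

View pics/w4.png

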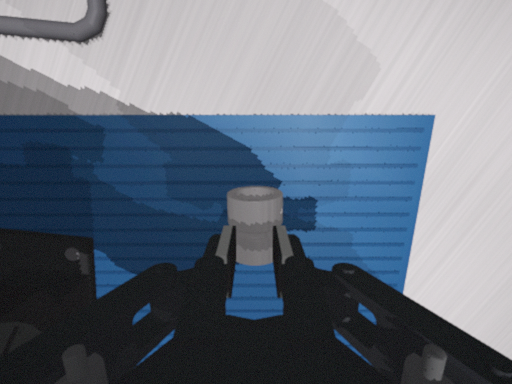

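```bash
python3 - <<'E'
from workcell import *
from h import *
f=grab_frame('wrist');a=cv2.resize(f['img'][160:300,180:330][:,:,::-1],None,fx=4,fy=4,interpolation=cv2.INTER_CUBIC)
g=grab_frame('scene');b=cv2.resize(g['img'][215:315,220:350][:,:,::-1],None,fx=6,fy=6,interpolation=cv2.INTER_CUBIC)
cv2.imwrite('pics/z4.png',a);cv2.imwrite('pics/zs4.png',b[:,:780])
E
```

```text
(no output)
```

View pics/z4.png

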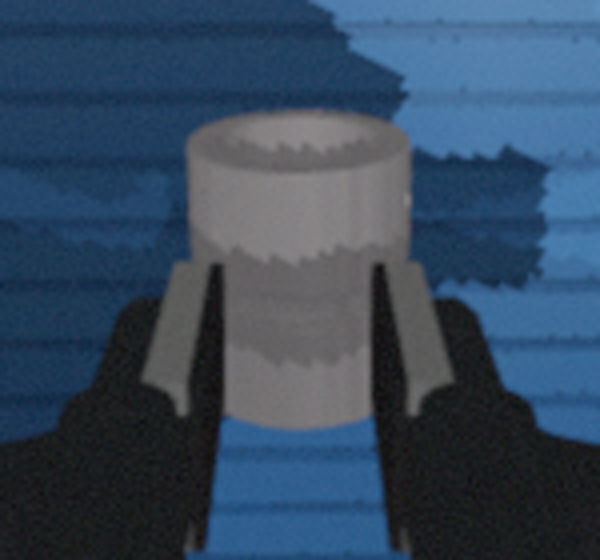

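View pics/zs4.png

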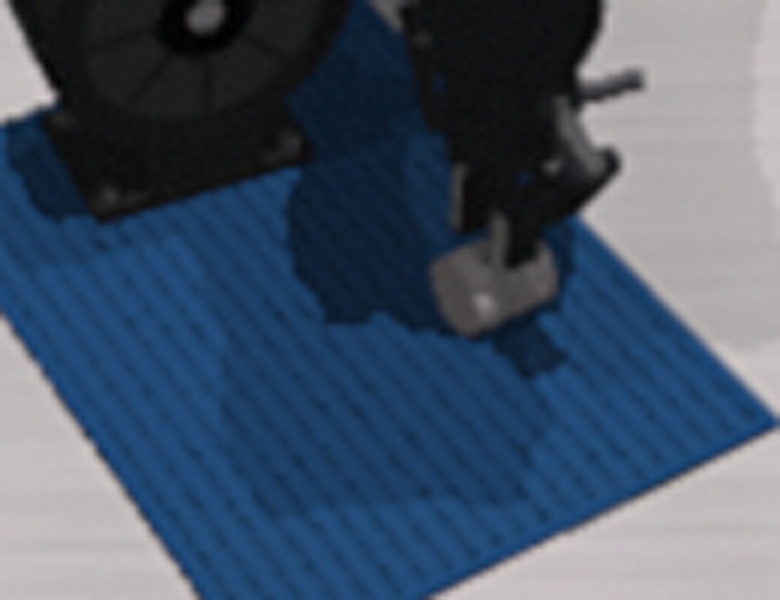

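```bash
python3 - <<'E'
from workcell import *
from h import *
f=grab_frame('wrist');o=bot.observe();print(o['position'],inmat(o['position']),o['grip_width'],o['force'])
C=-np.array(f['R']).T@np.array(f['t']);print('cam',inmat(C),C[2])
for n,a,b in[('rim arc mid',300,428),('rim arcL',225,415),('ring far top edge',300,108),('ring near edge',300,172),('ringL',188,150),('ringR',411,150),('tipL',200,265),('tipR',398,265)]:
    print(n,[ (z,inmat(plane(f,180+a/4,160+b/4,z)).round(3).tolist()) for z in(.003,.012,.021,.039)])
print('tcp px',proj(f,o['position']))
E
```

```text
[0.63128817 0.10234257 0.01237633] [0.05049751 0.05871089] 0.020845042563480076 [-0.65996674 -0.243378   -0.46003236]
cam [0.05017564 0.12999286] 0.18445313215323164
rim arc mid [(0.003, [0.051, 0.017]), (0.012, [0.051, 0.023]), (0.021, [0.051, 0.028]), (0.039, [0.051, 0.04])]
rim arcL [(0.003, [0.037, 0.02]), (0.012, [0.037, 0.026]), (0.021, [0.038, 0.031]), (0.039, [0.039, 0.042])]
ring far top edge [(0.003, [0.051, 0.081]), (0.012, [0.051, 0.084]), (0.021, [0.051, 0.086]), (0.039, [0.051, 0.091])]
ring near edge [(0.003, [0.051, 0.069]), (0.012, [0.051, 0.072]), (0.021, [0.051, 0.075]), (0.039, [0.051, 0.081])]
ringL [(0.003, [0.031, 0.074]), (0.012, [0.032, 0.076]), (0.021, [0.033, 0.079]), (0.039, [0.035, 0.085])]
ringR [(0.003, [0.071, 0.074]), (0.012, [0.07, 0.076]), (0.021, [0.069, 0.079]), (0.039, [0.067, 0.085])]
tipL [(0.003, [0.033, 0.051]), (0.012, [0.033, 0.055]), (0.021, [0.034, 0.059]), (0.039, [0.036, 0.067])]
tipR [(0.003, [0.069, 0.051]), (0.012, [0.068, 0.055]), (0.021, [0.067, 0.059]), (0.039, [0.065, 0.067])]
tcp px [254.38102694 221.89755858]
```

The socket tipped forward and now lies on its side on the mat, axis along mat y, roughly y = 0.04 to 0.08, base facing back. The half-open fingertips sit well above the nominal TCP, so they pushed too high. Lying down is fine for the judging: origin z is about 0.021 on the mat and 0.018 on the counter. I'll back up, shut the fingers so the tip really is at the TCP, and push its flat end.

```bash
python3 -m pendant '[[-4,0,0,0],[-6,0,0,0],[-10,0,0,0],[-20,0,0,0],[-20,0,0,0],[0,0,0,0]]'
python3 - <<'E'
from workcell import *
from h import *
f=grab_frame('wrist');a=cv2.resize(f['img'][130:300,160:350][:,:,::-1],None,fx=3.5,fy=3.5,interpolation=cv2.INTER_CUBIC)
g=grab_frame('scene');b=cv2.resize(g['img'][215:315,240:350][:,:,::-1],None,fx=6,fy=6,interpolation=cv2.INTER_CUBIC)
cv2.imwrite('pics/z5.png',a);cv2.imwrite('pics/zs5.png',b)
print(bot.observe()['position'])
E
python3 -m pendant '[[-10,0,10,0],[-10,0,10,0],[0,0,10,0],[0,0,10,0],[0,0,10,0],[0,0,0,0]]' -1 20
python3 - <<'E'
from workcell import *
from h import *
f=grab_frame('wrist');save(f,'w6.png');o=bot.observe();print(o['grip_width'],inmat(o['position']),o['position'],proj(f,o['position']))
E
```

```text
clock: 6.82
position: [0.6325, 0.1025, 0.0749]
tool_rot: [1.329, 1.567, 0.252]
force: [0.1, -0.6, 0.1]
grip_width: 0.0216
[0.63138046 0.10252292 0.07290932]
clock: 7.68
position: [0.6551, 0.0572, 0.0921]
tool_rot: [-1.167, 1.57, -2.245]
force: [-0.2, -1.3, -1.1]
grip_width: -0.0003
2.059904592466933e-05 [0.05029327 0.00846399] [0.65495302 0.05801688 0.0921295 ] [254.71533235 220.22471606]
```

View pics/z5.png

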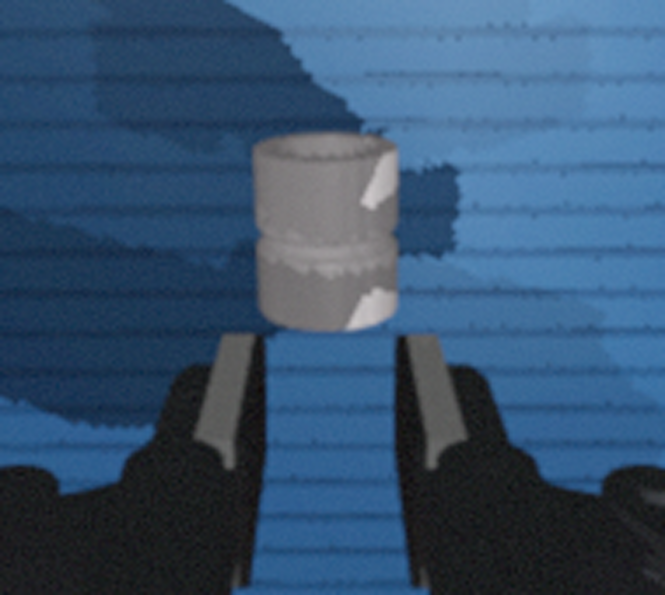

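View pics/zs5.png

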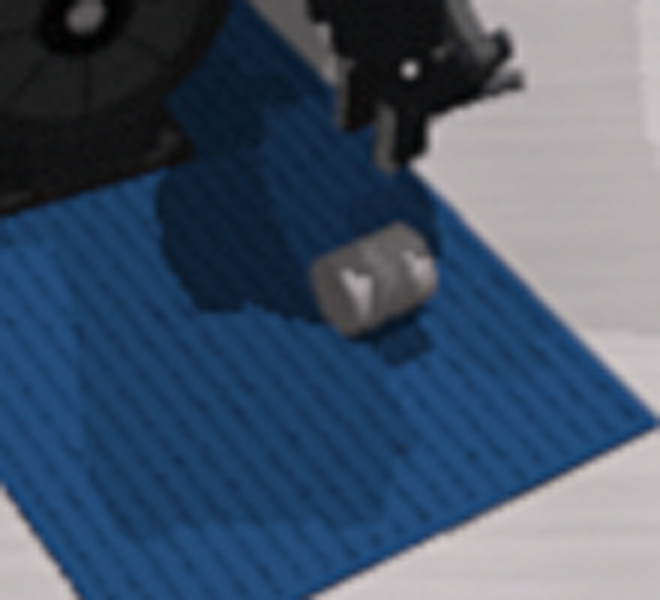

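View pics/w6.png

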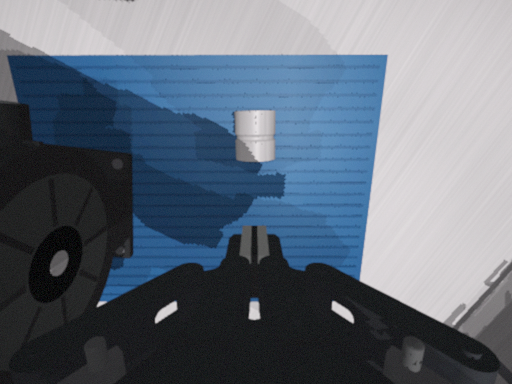

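The socket lies clean on its side, at wrist pixels (235–275, 110–160), axis along mat y. The shut fingers are centred on column 254.

```bash
python3 - <<'E'
from workcell import *
from h import *
f=grab_frame('wrist')
for n,a,b,z in[('base',255,161,.035),('front',255,110,.035),('L',235,135,.021),('R',275,135,.021)]:
    print(n,inmat(plane(f,a,b,z)).round(4))
o=bot.observe();plan(o,[*w(0.05,0.010),0.012],YM-np.pi/2)
E
```

```text
base [0.0508 0.0412]
front [0.0508 0.0836]
L [0.0329 0.0624]
R [0.0688 0.0624]
tool x [-0.  0. -1.] z [ 0.474 -0.881 -0.   ] turn -0.0
delta now-axes mm [80.2 -0.4 -1.1]
delta after-turn axes mm [80.2 -0.4 -1.1]
```

Length 42.4 mm and diameter 35.9 mm match the description. Descend behind the base and push.

```bash
python3 -m pendant '[[20,0,0,0],[20,0,0,0],[20,0,0,0],[12,0,0,0],[8,0,0,0],[0,0,0,0],[0,0,-8,0],[0,0,-6,0],[0,0,-6,0],[0,0,-7,0],[0,0,-7,0],[0,0,-7,0]]'
python3 - <<'E'
from workcell import *
from h import *
f=grab_frame('wrist');save(f,'w7.png');o=bot.observe();print(o['force'],inmat(o['position']),o['position'])
E
```

```text
clock: 9.28
position: [0.6353, 0.0949, 0.0124]
tool_rot: [-1.4, 1.571, -2.477]
force: [0.0, -0.7, 0.1]
grip_width: -0.0
[-0.22360859  1.97816392  0.28602525] [0.05062251 0.0513762 ] [0.63487886 0.09594569 0.01232315]
```

View pics/w7.png

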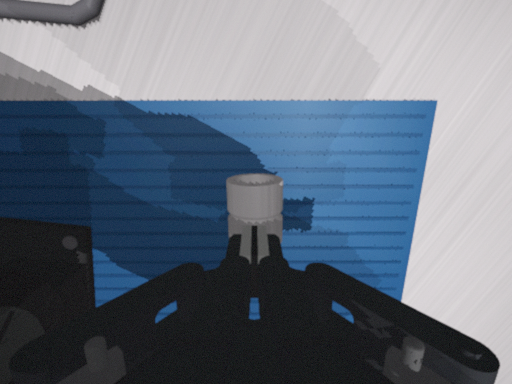

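```bash
python3 - <<'E'
from workcell import *
from h import *
f=grab_frame('wrist')
for b in(172,180,190,215): print(b,[(z,inmat(plane(f,255,b,z))[1].round(4)) for z in(.003,.012,.021,.039)])
s=grab_frame('scene');cv2.imwrite('pics/zs7.png',cv2.resize(s['img'][215:315,240:350][:,:,::-1],None,fx=6,fy=6,interpolation=cv2.INTER_CUBIC))
E
```

```text
172 [(0.003, np.float64(0.0844)), (0.012, np.float64(0.0863)), (0.021, np.float64(0.0881)), (0.039, np.float64(0.0919))]
180 [(0.003, np.float64(0.0787)), (0.012, np.float64(0.0808)), (0.021, np.float64(0.083)), (0.039, np.float64(0.0873))]
190 [(0.003, np.float64(0.0714)), (0.012, np.float64(0.0739)), (0.021, np.float64(0.0764)), (0.039, np.float64(0.0815))]
215 [(0.003, np.float64(0.0525)), (0.012, np.float64(0.0559)), (0.021, np.float64(0.0594)), (0.039, np.float64(0.0663))]
```

View pics/zs7.png

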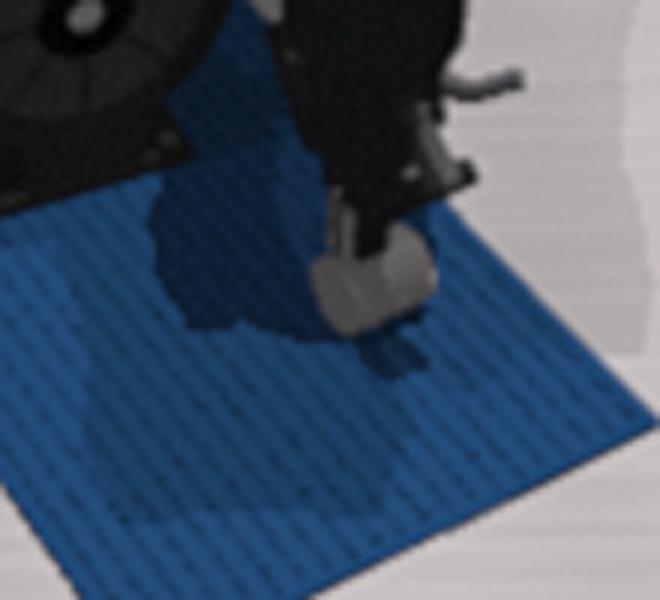

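```bash
python3 - <<'E'
from workcell import *
from h import *
s=grab_frame('scene');o=bot.observe();print(o['position'])
for z in(0,.01,.02,.03,.04):
    p=o['position']+[0,0,z];q=proj(s,p);print(z,q,(q-[240,215])*6)
a=cv2.resize(s['img'][190:290,245:345][:,:,::-1],None,fx=6,fy=6,interpolation=cv2.INTER_LANCZOS4)
q=((proj(s,o['position'])-[245,190])*6).astype(int);cv2.circle(a,tuple(map(int,q)),5,(0,255,0),-1)
for yy,zz in((.046,.021),(.088,.021)):
    q=((proj(s,np.array([*w(.0507,yy),zz]))-[245,190])*6).astype(int);cv2.circle(a,tuple(map(int,q)),5,(0,0,255),-1)
cv2.imwrite('pics/zs8.png',a)
E
```

```text
[0.63557798 0.09443193 0.01243736]
0 [298.22280216 264.61926763] [349.33681297 297.7156058 ]
0.01 [298.41559082 261.95826494] [350.49354489 281.74958964]
0.02 [298.61037212 259.26975823] [351.66223275 265.61854936]
0.03 [298.80717714 256.55331886] [352.84306286 249.31991314]
0.04 [299.00603758 253.80850924] [354.03622546 232.85105545]
```

View pics/zs8.png

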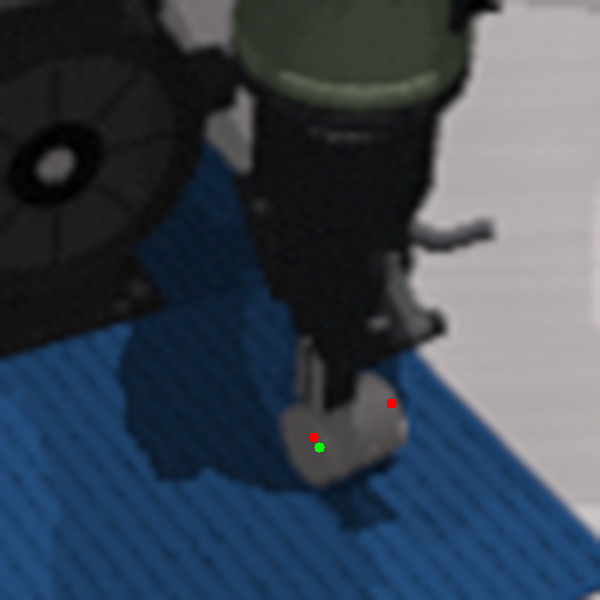

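The finger and socket relationship is inconsistent: the socket moved only about 5 mm for a 40 mm stroke. It looks as if the real fingertips are above the reported TCP. I'll raise the tool and triangulate the shut fingertips.

```bash
python3 -m pendant '[[-5,0,0,0],[-15,0,0,0],[-20,0,0,0],[-20,0,0,0],[-20,0,0,0],[0,0,0,0]]'
python3 - <<'E'
from workcell import *
from h import *
import pickle
f=grab_frame('wrist');s=grab_frame('scene');o=bot.observe();print(o['position'],inmat(o['position']))
pickle.dump((f,s,o),open('p9.pkl','wb'))
q=proj(s,o['position']);r=proj(f,o['position']);print(q,r)
a=cv2.resize(f['img'][130:280,190:320][:,:,::-1],None,fx=4,fy=4,interpolation=cv2.INTER_CUBIC);cv2.circle(a,tuple(int(x) for x in (r-[190,130])*4),4,(0,255,0),-1)
y0,x0=int(q[1])-70,int(q[0])-50
b=cv2.resize(s['img'][y0:y0+110,x0:x0+100][:,:,::-1],None,fx=5,fy=5,interpolation=cv2.INTER_CUBIC);cv2.circle(b,tuple(int(x) for x in (q-[x0,y0])*5),4,(0,255,0),-1);print(x0,y0)
cv2.imwrite('pics/w9.png',a);cv2.imwrite('pics/s9.png',b)
E
```

```text
clock: 10.22
position: [0.6366, 0.0946, 0.0947]
tool_rot: [1.327, 1.568, 0.25]
force: [-0.2, -0.2, -0.6]
grip_width: 0.0001
[0.63547445 0.09455188 0.09260074] [0.05048533 0.0498667 ]
[299.86877966 242.4605798 ] [253.02684734 219.54917402]
249 172
```

View pics/w9.png

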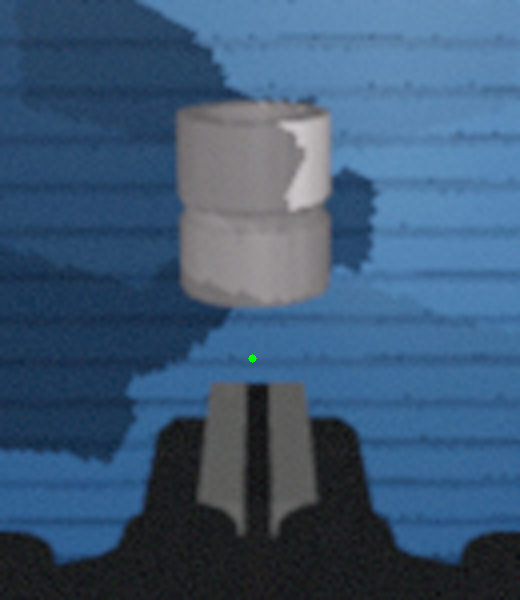

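View pics/s9.png

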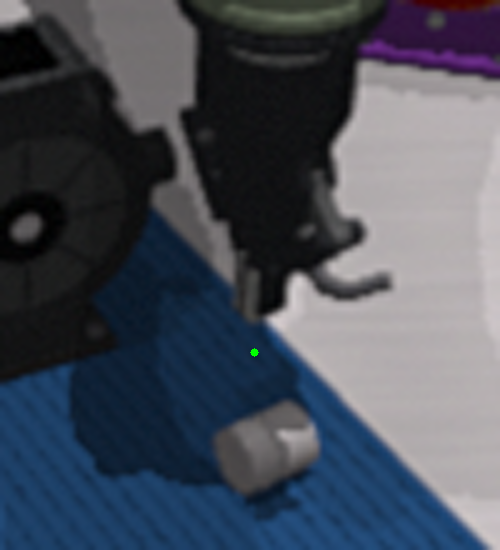

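```bash
python3 - <<'E'
from h import *
import pickle
f,s,o=pickle.load(open('p9.pkl','rb'))
for nm,a,b in[('near front corner',(300,384),(283,310)),('mid front',(258,384),(272,310))]:
    X,e=tri(f,(190+a[0]/4,130+a[1]/4),s,(249+b[0]/5,172+b[1]/5));print(nm,X.round(4),e.round(4),inmat(X).round(4),'above tcp',X[2]-o['position'][2])
for z in(0,.005,.01,.015,.02,.025,.03):
    print(z,[(proj(s,np.array([*w(.0505+dx,.0499+dy),o['position'][2]+z]))-[249,172])*5//1 for dx in(0,.012) for dy in(-.011,.011)],(proj(f,np.array([*w(.0505,.0499+.011),o['position'][2]+z]))-[190,130])*4//1)
E
```

```text
near front corner [0.6378 0.1063 0.1237] 0.0017 [0.0581 0.0591] above tcp 0.031145963672082333
mid front [0.6332 0.1016 0.1197] 0.0013 [0.0519 0.0572] above tcp 0.027097288540474662
0 [array([236., 359.]), array([272., 344.]), array([249., 373.]), array([285., 358.])] [252. 298.]
0.005 [array([236., 352.]), array([272., 337.]), array([250., 366.]), array([286., 351.])] [252. 308.]
0.01 [array([237., 345.]), array([273., 330.]), array([250., 359.]), array([286., 344.])] [252. 318.]
0.015 [array([237., 337.]), array([273., 323.]), array([251., 352.]), array([287., 337.])] [252. 329.]
0.02 [array([238., 330.]), array([274., 315.]), array([251., 344.]), array([288., 329.])] [252. 340.]
0.025 [array([238., 323.]), array([275., 308.]), array([252., 337.]), array([288., 322.])] [252. 352.]
0.03 [array([239., 315.]), array([275., 301.]), array([252., 329.]), array([289., 314.])] [252. 365.]
```

The shut fingertips sit about 30 mm above the reported TCP height in both views (scene and wrist agree to 2 mm). I'll correct by +30 mm from here on, and descend carefully behind the base while watching the force.

```bash
python3 - <<'E'
from h import *
import pickle
f,s,o=pickle.load(open('p9.pkl','rb'))
for b in(303,110): print(inmat(plane(f,254,130+b/4,.035)))
E
python3 -m pendant '[[0,0,15,0],[0,0,15,0],[0,0,12,0],[20,0,0,0],[20,0,0,0],[20,0,0,0],[10,0,0,0],[10,0,0,0],[0,0,0,0]]'
python3 - <<'E'
from workcell import *
from h import *
s=grab_frame('scene');f=grab_frame('wrist');o=bot.observe();print(o['position'],inmat(o['position']),o['force'])
a=cv2.resize(s['img'][190:290,235:335][:,:,::-1],None,fx=6,fy=6,interpolation=cv2.INTER_CUBIC);cv2.imwrite('pics/s10.png',a);save(f,'w10.png')
E
```

```text
[0.05134667 0.04018861]
[0.05134187 0.08480899]
clock: 11.45
position: [0.6552, 0.0575, 0.0119]
tool_rot: [-1.888, 1.57, -2.965]
force: [0.2, 0.4, -0.2]
grip_width: 0.0002
[0.65578213 0.05742898 0.01281945] [0.0507441  0.00755305] [ 0.30159548 -0.79011375 -0.07155286]
```

View pics/s10.png

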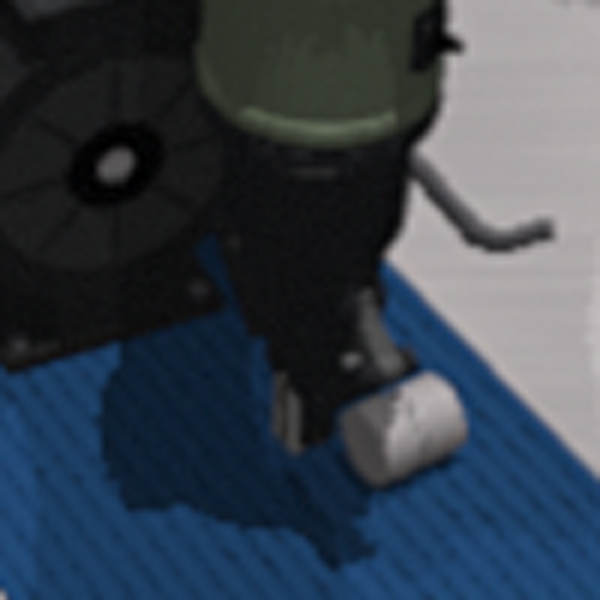

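View pics/w10.png

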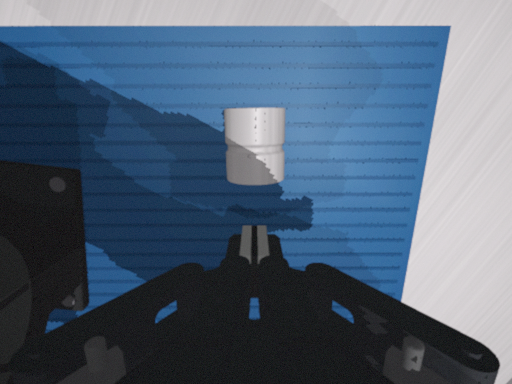

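The tip is visibly about 40 mm above the mat and behind the base. Lower by another 24 mm.

```bash
python3 -m pendant '[[8,0,0,0],[8,0,0,0],[6,0,0,0],[2,0,0,0],[0,0,0,0]]'
python3 - <<'E'
from workcell import *
from h import *
s=grab_frame('scene');o=bot.observe();print(o['position'],inmat(o['position']),o['force'])
a=cv2.resize(s['img'][190:290,235:335][:,:,::-1],None,fx=6,fy=6,interpolation=cv2.INTER_CUBIC);cv2.imwrite('pics/s11.png',a)
E
```

```text
clock: 12.18
position: [0.6554, 0.0574, -0.0117]
tool_rot: [-1.676, 1.571, -2.753]
force: [0.7, 0.4, 0.3]
grip_width: 0.0004
[ 0.65556013  0.05739889 -0.01151149] [0.05053441 0.00763191] [ 0.38688629 -0.73477798  0.12345757]
```

View pics/s11.png

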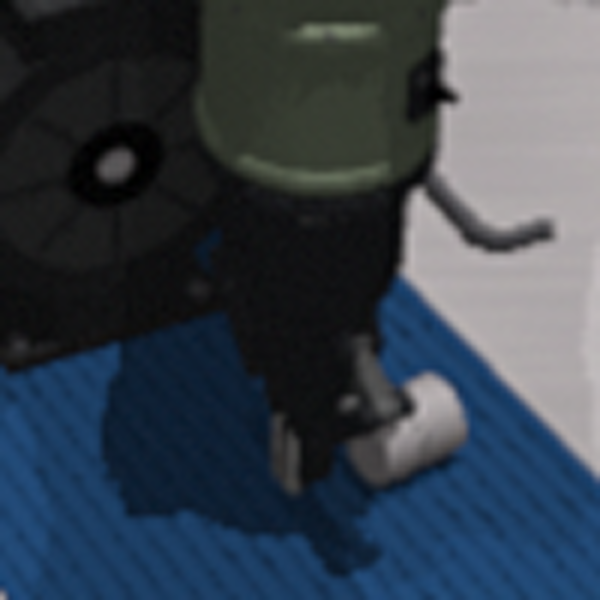

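No floor contact and z is confirmed. Push.

```bash
python3 -m pendant '[[0,0,-8,0],[0,0,-8,0],[0,0,-6,0],[0,0,-6,0],[0,0,-6,0],[0,0,-6,0],[0,0,-6,0],[0,0,-6,0],[0,0,-6,0],[0,0,-6,0],[0,0,0,0]]'
python3 - <<'E'
from workcell import *
from h import *
f=grab_frame('wrist');save(f,'w12.png')
s=grab_frame('scene');o=bot.observe();print(o['position'],inmat(o['position']),o['force'])
a=cv2.resize(s['img'][190:290,235:335][:,:,::-1],None,fx=6,fy=6,interpolation=cv2.INTER_CUBIC);cv2.imwrite('pics/s12.png',a)
E
```

```text
clock: 13.6
position: [0.6246, 0.1146, -0.0117]
tool_rot: [-2.601, 1.57, 2.606]
force: [-0.8, 0.1, -0.2]
grip_width: -0.0002
[ 0.6248615   0.11405759 -0.01177524] [0.05039992 0.07207255] [-0.19545551 -1.06293239 -0.33014356]
```

View pics/w12.png

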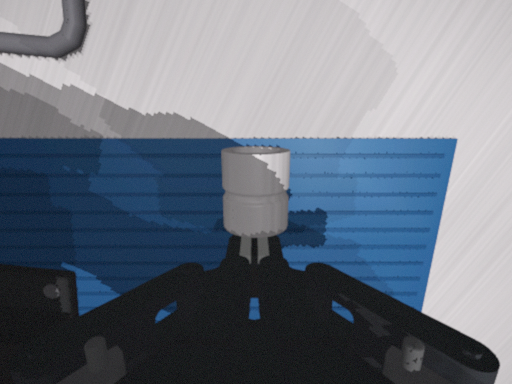

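View pics/s12.png

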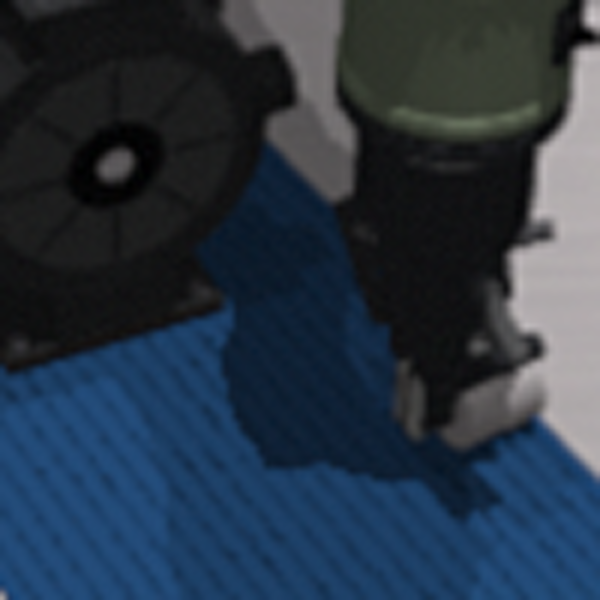

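The socket now slides straight ahead of the fingers (pixels 222–290, 148–235). The mat edge is at row 138. I'll push 78 mm more.

```bash
python3 -m pendant '[[0,0,-7,0],[0,0,-7,0],[0,0,-7,0],[0,0,-7,0],[0,0,-7,0],[0,0,-7,0],[0,0,-7,0],[0,0,-7,0],[0,0,-7,0],[0,0,-7,0],[0,0,-5,0],[0,0,-4,0]]'
python3 - <<'E'
from workcell import *
from h import *
f=grab_frame('wrist');save(f,'w13.png')
s=grab_frame('scene');o=bot.observe();print(o['position'],inmat(o['position']),o['force'])
a=cv2.resize(s['img'][190:290,255:355][:,:,::-1],None,fx=6,fy=6,interpolation=cv2.INTER_CUBIC);cv2.imwrite('pics/s13.png',a)
E
```

```text
clock: 15.2
position: [0.5876, 0.1836, -0.0116]
tool_rot: [-0.237, 1.571, -1.314]
force: [0.4, -0.1, -0.7]
grip_width: -0.0002
[ 0.58746818  0.18383271 -0.01163786] [0.05059696 0.15123561] [ 0.63683783  0.07734549 -0.63882121]
```

View pics/w13.png

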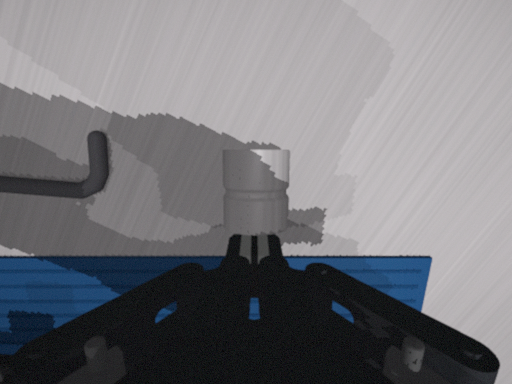

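View pics/s13.png

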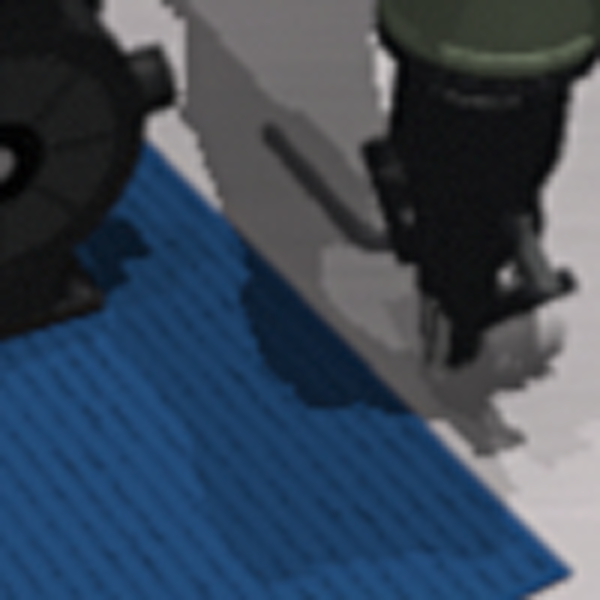

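The socket is fully off the mat; its base is about 20 mm beyond the edge. Next, back off, rise, and recheck the socket and meter before going round to the cap side.

```bash
python3 -m pendant '[[0,0,6,0],[0,0,10,0],[-30,0,0,0],[-50,0,0,0],[-60,0,0,0],[-60,0,0,0],[-60,0,0,0],[-50,0,0,0],[0,0,0,0]]'
python3 - <<'E'
from workcell import *
from h import *
f=grab_frame('wrist');save(f,'w14.png');o=bot.observe();print(o['position'],o['qpos'])
yaw=np.radians(20.8);d=np.array([np.cos(yaw),np.sin(yaw)])
P=np.array([.504,-.038])-.055*d;print(P)
plan(o,[*P,.30],yaw);plan(o,[*P,.30],yaw+np.pi)
t=grab_frame('top');save(t,'t14.png')
E
```

```text
clock: 16.42
position: [0.5971, 0.1684, 0.3024]
tool_rot: [1.439, 1.565, 0.361]
force: [0.7, -0.7, -1.4]
grip_width: 0.0
[0.59609941 0.1684315  0.29996189] [-0.63527586  0.45269624  0.39527712  1.50672247 -0.18089406  1.21555886
  0.27961372]
[ 0.45258459 -0.05753088]
tool x [ 0.003  0.001 -1.   ] z [ 0.473 -0.881  0.   ] turn -82.6
delta now-axes mm [  -0.6 -233.3  131.2]
delta after-turn axes mm [  -0.6 -160.3 -214.4]
tool x [ 0.003  0.001 -1.   ] z [ 0.473 -0.881  0.   ] turn 97.4
delta now-axes mm [  -0.6 -233.3  131.2]
delta after-turn axes mm [ -0.6 160.3 214.4]
```

View pics/w14.png

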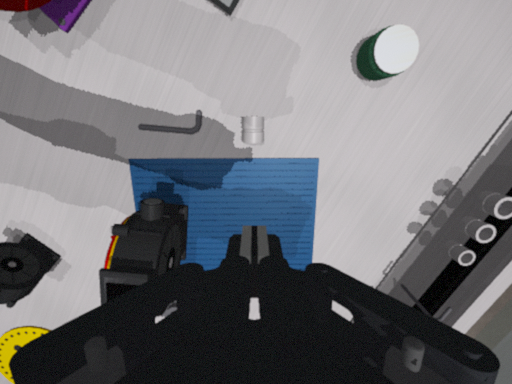

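Socket at (253,130), clear of the mat edge at row 158. Hex key unmoved at (170,127). Move over to the cap side at a safe height.

```bash
python3 -m pendant '[[0,-46,26,0],[0,-46,26,0],[0,-47,26,0],[0,-47,26,0],[0,-47,27,0],[0,0,0,0]]'
python3 -m pendant '[[0,0,0,-10.3],[0,0,0,-10.3],[0,0,0,-10.3],[0,0,0,-10.3],[0,0,0,-10.3],[0,0,0,-10.3],[0,0,0,-10.3],[0,0,0,-10.3],[0,0,0,0]]'
python3 - <<'E'
from workcell import *
from h import *
f=grab_frame('wrist');save(f,'w15.png');o=bot.observe();print(o['position'],o['qpos'],o['clock'])
yaw=np.radians(20.8);d=np.array([np.cos(yaw),np.sin(yaw)])
P=np.array([.504,-.038])-.055*d
plan(o,[*P,.168],yaw)
t=grab_frame('top');save(t,'t15.png');t=grab_frame('scene');save(t,'s15.png')
E
```

```text
clock: 17.27
position: [0.45, -0.0598, 0.2979]
tool_rot: [-2.09, 1.57, 3.111]
force: [-0.1, 0.7, 0.1]
grip_width: -0.0005
clock: 18.4
position: [0.452, -0.0564, 0.2976]
tool_rot: [2.903, 1.569, -3.019]
force: [-0.8, -0.6, -1.0]
grip_width: 0.0002
[ 0.45204608 -0.05648002  0.29772872] [-0.29752238  0.1447481   0.33191952  1.90499509 -0.05245393  1.10152287
  1.98281617] 18.45
tool x [-0.001 -0.    -1.   ] z [ 0.937  0.35  -0.001] turn -0.3
delta now-axes mm [129.7  -1.2   0.3]
delta after-turn axes mm [129.7  -1.2   0.3]
```

View pics/w15.png

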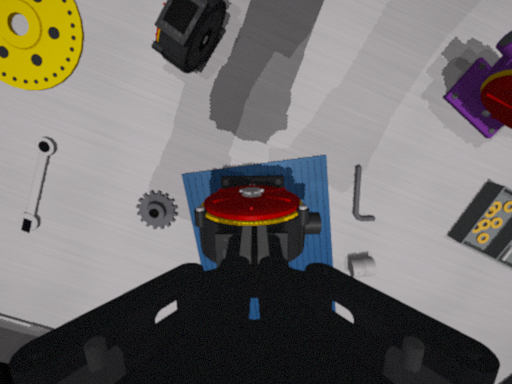

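View pics/s15.png

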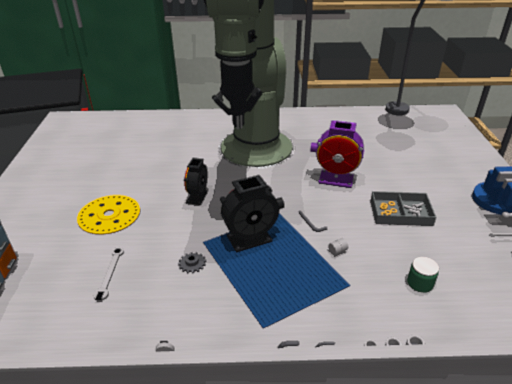

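The cap faces the wrist camera at (252,203) and is centred under the fingers. The foot edges look parallel to the image, so the approach is aligned. Descend in front of the head.

```bash
python3 -m pendant '[[25,0,0,0],[25,0,0,0],[25,0,0,0],[25,0,0,0],[20,0,0,0],[12,-1,0,0],[0,0,0,0]]'
python3 - <<'E'
from workcell import *
from h import *
import pickle
f=grab_frame('wrist');s=grab_frame('scene');o=bot.observe();print(o['position'],o['force'])
pickle.dump((f,s,o),open('p16.pkl','wb'))
cv2.imwrite('pics/w16.png',cv2.resize(f['img'][100:300,160:360][:,:,::-1],None,fx=3,fy=3,interpolation=cv2.INTER_CUBIC))
cv2.imwrite('pics/s16.png',cv2.resize(s['img'][120:220,200:300][:,:,::-1],None,fx=6,fy=6,interpolation=cv2.INTER_CUBIC))
for z in(.19,.2,.21):print(z,((proj(s,np.array([*o['position'][:2],z]))-[200,120])*6).round())
t=grab_frame('top');cv2.imwrite('pics/t16.png',cv2.resize(t['img'][100:220,200:340][:,:,::-1],None,fx=5,fy=5,interpolation=cv2.INTER_CUBIC))
E
```

```text
clock: 19.42
position: [0.4523, -0.0576, 0.166]
tool_rot: [2.997, 1.57, -2.926]
force: [-0.3, -0.2, 0.5]
grip_width: 0.0001
[ 0.4528294  -0.05754167  0.16687622] [ 0.32206729 -0.3105197  -0.41912032]
0.19 [237. 311.]
0.2 [236. 293.]
0.21 [235. 275.]
```

View pics/w16.png

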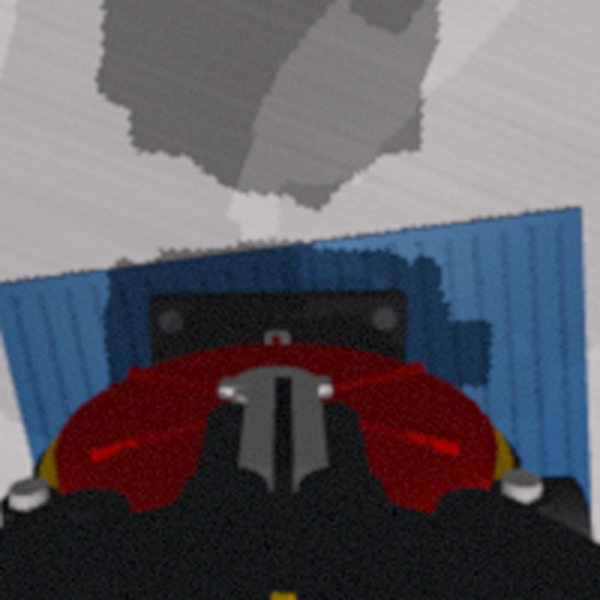

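View pics/s16.png

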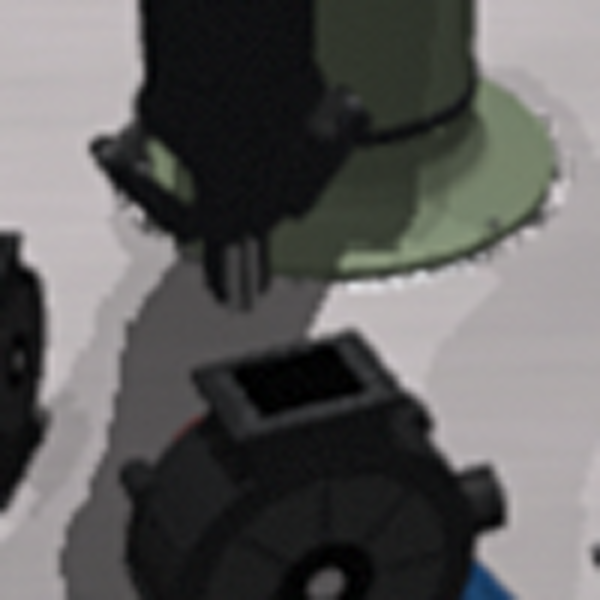

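View pics/t16.png

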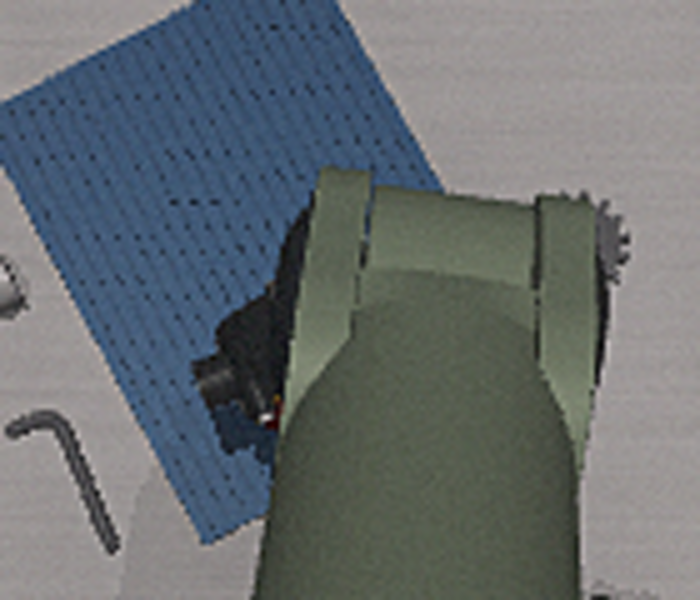

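The tip is at about z = 0.196, level with the head and just above the cap top (0.180). The foot's centre line is about 3 mm left of the fingers in the image, so I'll shift -3 mm and close in.

```bash
python3 -m pendant '[[0,-3,10,0],[0,0,10,0],[0,0,10,0],[0,0,5,0],[0,0,5,0],[0,0,4,0],[0,0,4,0],[0,0,4,0],[0,0,0,0]]'
python3 - <<'E'
from workcell import *
from h import *
s=grab_frame('scene');o=bot.observe();print(o['position'],o['force'])
cv2.imwrite('pics/s17.png',cv2.resize(s['img'][130:250,200:300][:,:,::-1],None,fx=5,fy=5,interpolation=cv2.INTER_CUBIC))
E
```

```text
clock: 20.7
position: [0.5024, -0.0418, 0.1663]
tool_rot: [-1.942, 1.571, -1.581]
force: [-1.2, -1.2, -0.3]
grip_width: 0.0003
[ 0.50221473 -0.04193438  0.16632553] [-1.46309275 -0.87940727 -0.29693829]
```

View pics/s17.png

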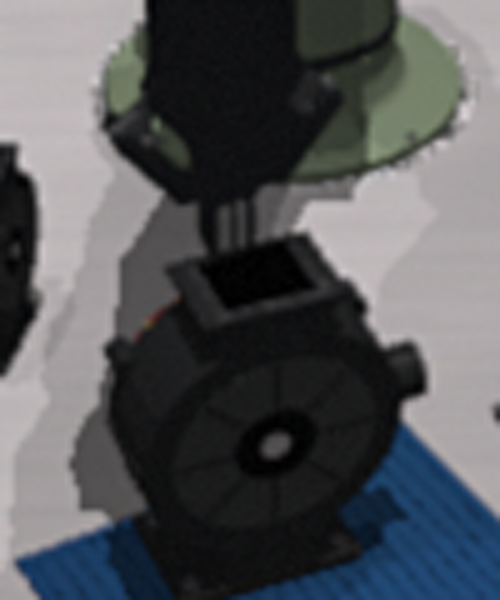

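The fingers touch the centre of the head's front (column 237, flange 170–308), with about 1.6 N. Now tip it, rising slightly.

```bash
python3 -m pendant '[[-0.7,0,5,0],[-0.7,0,5,0],[-0.7,0,5,0],[-0.7,0,5,0],[-0.7,0,5,0],[-0.7,0,5,0],[-0.7,0,5,0]]'
python3 - <<'E'
from workcell import *
from h import *
s=grab_frame('scene');o=bot.observe();print(o['position'],o['force'])
cv2.imwrite('pics/s18.png',cv2.resize(s['img'][130:250,200:300][:,:,::-1],None,fx=5,fy=5,interpolation=cv2.INTER_CUBIC))
E
```

```text
clock: 21.62
position: [0.5353, -0.0294, 0.1713]
tool_rot: [-1.615, 1.571, -1.254]
force: [-0.5, -0.2, -0.2]
grip_width: 0.0002
[ 0.53589167 -0.02914848  0.17141027] [ 0.45157947  0.60395361 -0.11560963]
```

View pics/s18.png

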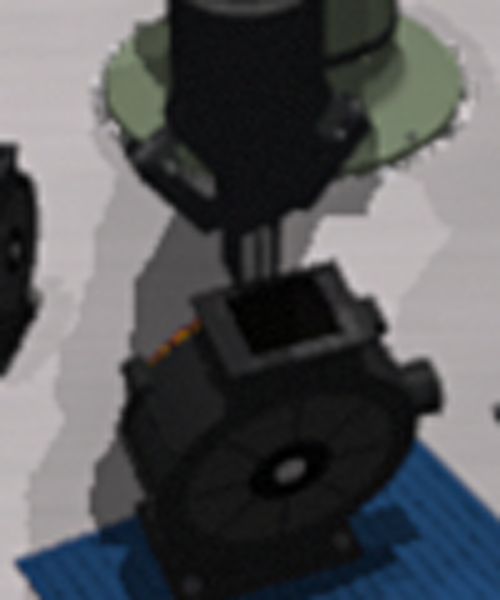

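The meter is leaning back about 10° and the foot's rear edge hasn't moved. Continue past the balance point.

```bash
python3 -m pendant '[[-0.5,0,5,0],[-0.5,0,5,0],[-0.5,0,5,0],[-0.5,0,5,0],[0,0,5,0],[0,0,5,0],[0,0,4,0],[0,0,0,0],[0,0,0,0],[0,0,0,0],[0,0,0,0]]'
python3 - <<'E'
from workcell import *
from h import *
s=grab_frame('scene');o=bot.observe();print(o['position'],o['force']);save(s,'s19.png')
E
```

```text
clock: 23.05
position: [0.5667, -0.0176, 0.1734]
tool_rot: [-0.618, 1.571, -0.257]
force: [0.2, 0.0, -1.0]
grip_width: 0.0003
[ 0.56674712 -0.01755345  0.17333368] [0.47140703 0.27314529 0.95478505]
```

View pics/s19.png

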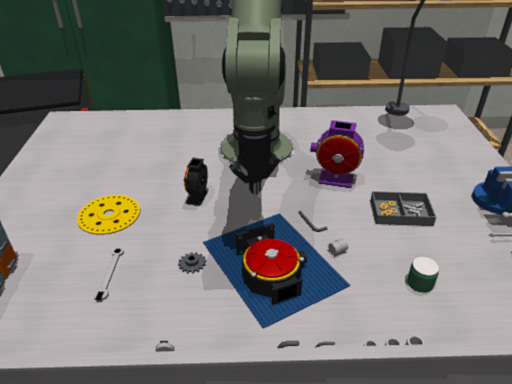

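It's lying on its back, cap up, at (272,260). Raise the arm clear and verify from two views.

```bash
python3 -m pendant '[[-30,0,0,0],[-40,0,0,0],[-40,0,-20,0],[0,0,-40,0],[0,0,-40,0],[0,0,-30,0],[0,0,0,0],[0,0,0,0]]'
python3 - <<'E'
from workcell import *
from h import *
s=grab_frame('scene');t=grab_frame('top');f=grab_frame('wrist');save(t,'t20.png');save(f,'w20.png')
C={}
for n,g,roi in(('s',s,(215,320,220,330)),('t',t,(80,230,190,320))):
    h=cv2.cvtColor(g['img'],cv2.COLOR_RGB2HSV);m=cv2.inRange(h,(0,150,60),(8,255,255))|cv2.inRange(h,(172,150,60),(180,255,255))
    z=np.zeros_like(m);a=roi;z[a[0]:a[1],a[2]:a[3]]=m[a[0]:a[1],a[2]:a[3]]
    p=np.argwhere(z)[:,::-1].astype(np.int32);hull=cv2.convexHull(p)
    if len(p)>20:
        e=cv2.fitEllipse(hull);C[n]=e[0];print(n,len(p),e,inmat(plane(g,*e[0],.076)).round(4))
print(bot.observe()['clock'],bot.observe()['position'])
if len(C)==2: X,e=tri(s,C['s'],t,C['t']);print('cap',X,e,inmat(X))
E
```

```text
clock: 24.1
position: [0.4457, -0.0632, 0.2835]
tool_rot: [-0.149, 1.57, 0.212]
force: [1.3, -0.3, -0.6]
grip_width: 0.0001
s 1448 ((271.20379638671875, 257.447021484375), (38.17249298095703, 51.51266860961914), 92.21063995361328) [ 0.0454 -0.0324]
t 918 ((251.75425720214844, 129.2881317138672), (38.82840347290039, 40.20059585571289), 65.36792755126953) [ 0.0339 -0.0233]
24.25 [ 0.44567107 -0.06318118  0.28313704]
cap [0.65886465 0.02154389 0.06477761] 0.0020964234144960985 [ 0.03642818 -0.02549686]
```

View pics/t20.png

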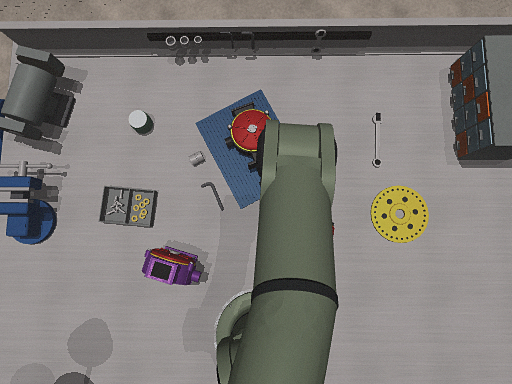

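View pics/w20.png

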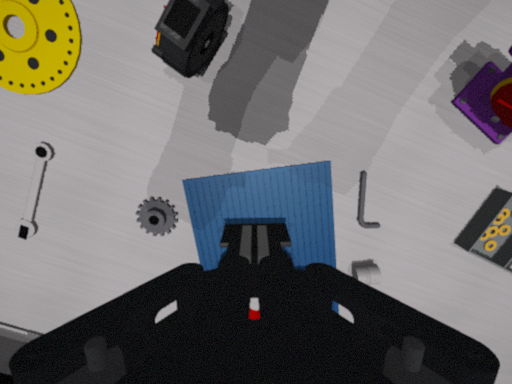

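The top view is partly covered by the arm. I'll move aside for a clean check.

```bash
python3 -m pendant '[[-20,-40,0,0],[0,-50,0,0],[0,-50,0,0],[0,-50,0,0],[0,-40,0,0],[0,0,0,0],[0,0,0,0]]'
python3 - <<'E'
from workcell import *
from h import *
s=grab_frame('scene');t=grab_frame('top')
C={}
for n,g,roi in(('s',s,(215,320,220,330)),('t',t,(80,230,190,320))):
    h=cv2.cvtColor(g['img'],cv2.COLOR_RGB2HSV);m=cv2.inRange(h,(0,150,60),(8,255,255))|cv2.inRange(h,(172,150,60),(180,255,255))
    z=np.zeros_like(m);a=roi;z[a[0]:a[1],a[2]:a[3]]=m[a[0]:a[1],a[2]:a[3]]
    p=np.argwhere(z)[:,::-1].astype(np.int32);hull=cv2.convexHull(p);e=cv2.fitEllipse(hull);C[n]=e[0];print(n,e)
X,e=tri(s,C['s'],t,C['t']);print('cap',X,e,inmat(X))
a=cv2.resize(t['img'][80:220,180:320][:,:,::-1],None,fx=4,fy=4,interpolation=cv2.INTER_CUBIC);b=cv2.resize(s['img'][200:320,200:360][:,:,::-1],None,fx=5,fy=5,interpolation=cv2.INTER_CUBIC)
cv2.imwrite('pics/t21.png',a);cv2.imwrite('pics/s21.png',b)
print(bot.observe()['force'])
E
```

```text
clock: 25.12
position: [0.5266, -0.2781, 0.3028]
tool_rot: [2.367, 1.57, 2.728]
force: [0.7, 0.3, -0.9]
grip_width: 0.0003
s ((271.0831604003906, 257.4187316894531), (38.141746520996094, 51.69525909423828), 92.72769927978516)
t ((251.96701049804688, 129.404052734375), (39.146766662597656, 40.42947006225586), 78.67101287841797)
cap [0.65854038 0.0210517  0.06456378] 0.0016868144221663375 [ 0.03590918 -0.02577621]
[ 0.43013064 -0.36389028 -0.57137005]
```

View pics/t21.png

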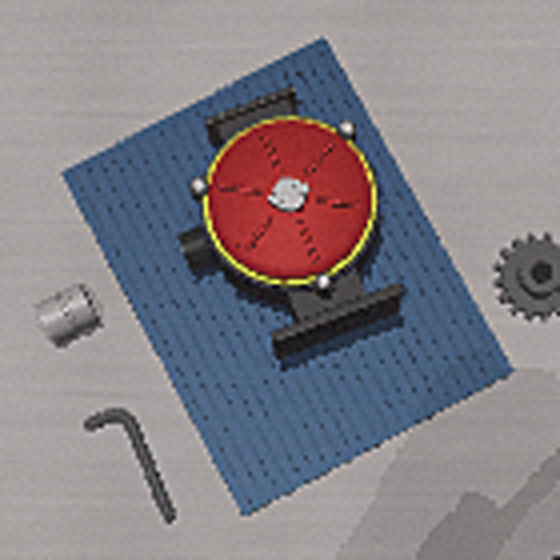

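View pics/s21.png

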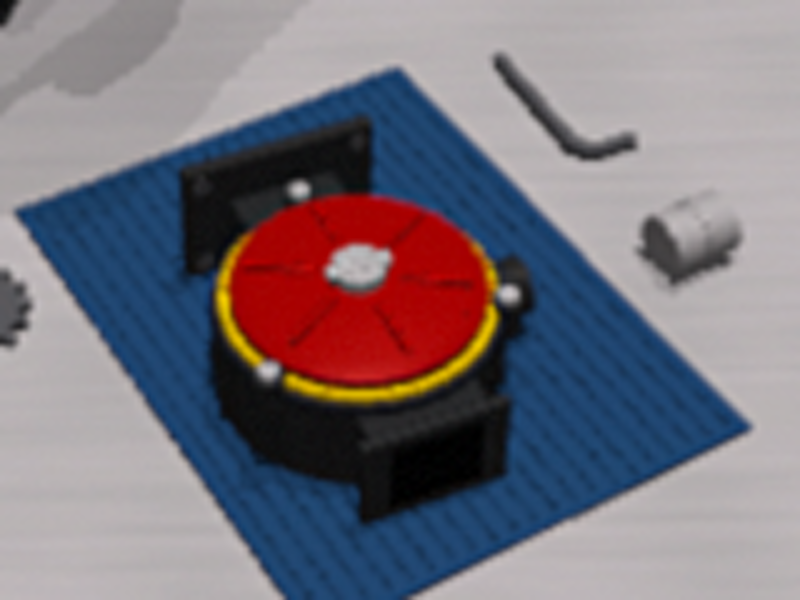

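```bash
python3 - <<'E'
from workcell import *
from h import *
s=grab_frame('scene');t=grab_frame('top')
P,e=tri(s,(200+662/5,200+246/5),t,(180+93/4,80+306/4));print('base ctr tri',P,e,inmat(P))
print('scene z.018',inmat(plane(s,200+662/5,200+246/5,.018)),'top',inmat(plane(t,180+93/4,80+306/4,.018)))
for n,a,b in(('nearR',187,272),('nearL',368,205)):
    print(n,inmat(plane(s,200+a/5,200+b/5,.003)))
for n,a,b in(('footR underside',275,365),('L',403,318)):
    print(n,inmat(plane(t,180+a/4,80+b/4,.003)))
E
```

```text
base ctr tri [0.57955355 0.19196646 0.01169034] 0.005763062961845647 [0.04749014 0.16215105]
scene z.018 [0.05358786 0.16031881] top [0.04413012 0.15953521]
nearR [-0.07347706 -0.06802632]
nearL [-0.0693108   0.04677727]
footR underside [-0.07161106  0.04667133]
L [-0.08766431 -0.06878122]
```

Everything agrees: the rear edge is at mat x of about -0.08 (start -0.079), and the socket base is at mat y of about 0.160 (needs more than 0.14). Hand in.

```bash
python3 -c "
from workcell import *
print(job_done())"
```

```text
the job is handed in; nothing more can be done
None
```

The meter is lying flat on its back on the mat, cap up, and the socket is on the counter off the mat's +y side. I handed the job in after about 25 s of the 51 s allowed. No verdict was reported.

**What went wrong on the way:** my first push tipped the socket over instead of sliding it. The real fingertips sit about 30 mm higher than the reported TCP, so I was pushing near its top. I measured that offset from two views, lowered the shut fingers to allow for it, and pushed the lying socket straight off the mat by its base. It therefore rests on its side rather than standing.

**Tipping the meter:** I pushed the middle of the head's front with about 1.6 N until it passed the balance point and fell by itself. The foot's rear edge stayed in place.

**Last checks:**

| Check | Measured | Needed |
|---|---|---|
| Cap centre, mat y | about -0.026 m | within ±0.075 m |
| Rear foot edge, mat x | about -0.08 m (start -0.079 m) | above -0.17 m, moved less than 0.05 m |
| Socket base, mat y | about 0.160 m | above 0.14 m |

- **Clearance:** the arm was clear of everything, with no contact force beyond sensor noise.
- **Other parts:** the hex key, sprocket, spanner, disc, tray and tin looked unmoved in the pictures. I did not measure their positions.
- **Disagreement:** the cap height came out at 0.065 m, against the expected 0.076 m and below the 0.068 m limit. My two-view heights for the socket also came out 4–12 mm low. The meter looks flat in both views, so I took this as measurement error.

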